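# Make up the calibration and sampling kits

### The job

Make up two kits from the stock bottles on the bench: into the three-compartment blue tray go the red-capped bottle, the green-capped bottle and the white cup; into the two-compartment orange tray go the yellow jar and the black-capped bottle. Stand each thing upright on the floor of a compartment of its own (any one in the right tray), never tip any of the stock over, and leave the blue-capped bottle and the wash bottle where they stand.

Things in the scene. Friction and masses are not known exactly. Their poses are not given: they have to be found in the camera images.
- red_bottle_mid (a point): centre, half-way up, of a white round bottle with a red screw cap and a red label band: 42 mm across, 80 mm tall in all (straight body up to 55 mm, then a shoulder and a 31 mm wide cap), about 100 g, loose and upright; its z axis points up through the cap; this point is 40 mm above its underside.
- green_bottle_mid (a point): centre, half-way up, of a white round bottle with a green screw cap and a green label band: 42 mm across, 80 mm tall in all (straight body up to 55 mm, then a shoulder and a 31 mm wide cap), about 100 g, loose and upright; its z axis points up through the cap; this point is 40 mm above its underside.
- black_bottle_mid (a point): centre, half-way up, of a white round bottle with a black screw cap and a black label band: 42 mm across, 80 mm tall in all (straight body up to 55 mm, then a shoulder and a 31 mm wide cap), about 100 g, loose and upright; its z axis points up through the cap; this point is 40 mm above its underside.
- white_cup_mid (a point): centre, half-way up, of an open white porcelain cup: 46 mm across the rim, tapering to 37 mm at the foot, 65 mm tall, wall 3 mm, about 90 g, loose and upright, mouth up; this point is 32.5 mm above its underside; z axis up.
- yellow_jar_mid (a point): centre, half-way up, of a yellow round jar with a yellow lid and a pale label band: 46 mm across, 65 mm tall, about 120 g, loose and upright; this point is 32.5 mm above its underside; z axis up.
- blue_bottle_mid (a point): centre, half-way up, of a white round bottle with a blue screw cap and a blue label band: 42 mm across, 80 mm tall in all (straight body up to 55 mm, then a shoulder and a 31 mm wide cap), about 100 g, loose and upright; its z axis points up through the cap; this point is 40 mm above its underside. It is not wanted in either kit and stays where it is.
- calibration_tray: blue open plastic tray, fixed to the bench, 212 x 74 mm and 18 mm high, walls and floor 5 mm thick, divided by 2 upright partitions (5 mm thick, as high as the walls) into a single row of 3 equal square compartments, each 64 x 64 mm inside. Origin: centre of the underside; x axis along the row, z up. The compartment centres lie on the x axis at -69, 0 and +69 mm; the compartment floor is 5 mm above the bench. Yaw at most 0.35 rad from the world's x axis.
- sampling_tray: orange open plastic tray, fixed to the bench, 143 x 74 mm and 18 mm high, walls and floor 5 mm thick, divided by 1 upright partition (5 mm thick, as high as the walls) into a single row of 2 equal square compartments, each 64 x 64 mm inside. Origin: centre of the underside; x axis along the row, z up. The compartment centres lie on the x axis at -34.5 and +34.5 mm; the compartment floor is 5 mm above the bench. Yaw at most 0.35 rad from the world's x axis.
- wash_bottle: bystander: large white wash bottle, 72 mm across and 160 mm tall, loose, standing to the right (-y) of the work; origin at the centre of its underside.

How it is judged (in metres and radians):
At the end, for the whole second after the job is handed in: Red and green bottles and cup in compartments of the blue tray, yellow jar and black bottle in the orange: on its floor (height within 5 mm), upright within 0.12 rad, released, at rest. Blue-capped bottle upright; it and the wash bottle within 25 mm of their start (x of red_bottle_mid in the frame of calibration_tray between -0.092 and 0.092 m and y of red_bottle_mid in the frame of calibration_tray between -0.022 and 0.022 m and z of red_bottle_mid in the frame of calibration_tray between 0.04 and 0.05 m and angle between each of red_bottle_mid, green_bottle_mid, white_cup_mid, yellow_jar_mid, black_bottle_mid, blue_bottle_mid's own z axis and vertical below 0.12 rad and linear speed of each of red_bottle, green_bottle, white_cup, yellow_jar, black_bottle below 0.02 m/s and x of green_bottle_mid in the frame of calibration_tray between -0.092 and 0.092 m and y of green_bottle_mid in the frame of calibration_tray between -0.022 and 0.022 m and z of green_bottle_mid in the frame of calibration_tray between 0.04 and 0.05 m and x of white_cup_mid in the frame of calibration_tray between -0.092 and 0.092 m and y of white_cup_mid in the frame of calibration_tray between -0.022 and 0.022 m and z of white_cup_mid in the frame of calibration_tray between 0.0325 and 0.0425 m and x of yellow_jar_mid in the frame of sampling_tray between -0.058 and 0.058 m and y of yellow_jar_mid in the frame of sampling_tray between -0.022 and 0.022 m and z of yellow_jar_mid in the frame of sampling_tray between 0.0325 and 0.0425 m and x of black_bottle_mid in the frame of sampling_tray between -0.058 and 0.058 m and y of black_bottle_mid in the frame of sampling_tray between -0.022 and 0.022 m and z of black_bottle_mid in the frame of sampling_tray between 0.04 and 0.05 m and distance of each of blue_bottle_mid, wash_bottle from where it was at the start of the episode below 0.025 m); the robot touches nothing.
It fails at once if a stock bottle, jar or cup is tipped over (beyond 0.8 rad) (angle between any of red_bottle_mid, green_bottle_mid, black_bottle_mid, blue_bottle_mid, white_cup_mid, yellow_jar_mid's own z axis and vertical above 0.8 rad).
It fails at once if the blue-capped bottle or the wash bottle is displaced by more than 25 mm (distance of any of blue_bottle_mid, wash_bottle from where it was at the start of the episode above 0.025 m).
It also fails if it takes over 128 s, if anything falls off the work surface, if the arm or the gripper's body presses on something with over 40 N, if the wrist force passes 120 N, or if a joint passes its speed limit or range.

### The arm

A 6-joint arm with a two-finger parallel gripper is mounted at the origin on the work surface. World frame = base frame: x ahead of the robot, y to its left, z up, the work surface at z = 0. Lengths are in mm, angles in rad, forces in N, time in s.
With the tool pointing down it reaches from about 150 to 775 mm from the base axis. Payload 6.1 kg.
Tool frame: the origin (TCP) lies on the centre line of the jaws, within the pads' length; the fingertips stand r.nose_length ahead of it and the grasp point (between the pads) lies 2 mm behind it (r.nose_length is the distance from the TCP to the fingertips, in mm); z points along the fingers, y is the line along which they close (so a half turn about z gives the same grasp; the last joint's range is limited). The gripper opens to 85 mm and grips with 20 to 120 N. Pads are 22 mm wide; open, the fingers measure 114 mm over their backs; the gripper's body (76 mm by 85 mm) begins 54 mm behind the grasp point. The pads swing forward as they close: fully open they stand 13 mm farther back than shut.
Start: joints at [1.117, 0.126, -0.04, 1.405, 0, 1.571], TCP at [230.143, 471.85, 248.295] pointing down, gripper open.
Joint ranges: [-2.72, 2.72], [-0.95, 1.95], [-1.27, 1.35], [-1.78, 2.02], [-1.46, 1.47], [-3.14, 3.14]. Speed limits (rad/s): [2.39, 2.39, 3.01, 3.14, 3.14, 3.14].

### API

Orientations are given as a rotation vector (axis times angle).
In Python, from workcell import observe, eyes, job, r gives the robot as it stands. The module is installed in compiled form; this text tells all that it offers.
- The arm moves only by the tool arm_command, never from a script. Its argument "targets" is a list of rows, each a list of 4 numbers: the shift along the tool's x, y, z in cm, then the turn about the tool's z in rad. In form: [[dx, dy, dz, turn], ...]. A call has exactly 10 rows; each row shifts and turns the commanded pose from where the row before left it, along the tool's axes as they then stand; what a row does not reach is not made up. A row lasts 1/10 s, in which the tool goes at most 50 mm and 8.59 degrees, less where a joint would pass 70% of its speed; a pose out of reach is approached as far as the arm can. A call with a gripper value outside its range is refused whole. "grip" is the opening in per cent of the stroke, from 0 (shut) to 100 (fully open), set as the call begins (left out, the last holds). The fingers move at their own pace and stop on an object; "newtons" is the grip in N (left out, the last holds). Time passes only in rows, so rows that do not move let the fingers close, or fill a call up. It gives the time, the measured TCP pose, the force, the opening and the grip force at its end, in the units of the state.
- observe(): the state, without advancing time (a new reading comes with each control period).
- eyes.read_camera(name): name is "side" or "top"; returns a dict with "frame" (384x512x3 uint8, red, green, blue), "vfov" (degrees; the focal length in pixels is half the picture's height over the tangent of half this angle, whatever the lens; pixels are square), "cx", "cy" (the principal point, pixels), "extrinsics" (4x4, takes a point from camera to world coordinates). Camera axes: x right, y up, looking along -z (the intrinsics and any distortion apply to the point x, -y, -z); pixel columns grow to the right and rows downward; lengths in mm; the calibration is good to about 2 mm. A picture is of the moment at which its call begins. There is no depth.
- job.close_job(): hands the job in; it is judged then, once.
The state is a dict: "time_s": time; "q": joint angles; "dq": joint speeds; "joint_efforts": joint torques, N m; "tcp_pos": TCP position; "tool_rot": TCP orientation; "wrist_force": force on the tool from outside, world axes, zero at the start; "wrist_torque": the same for the moment, N m; "finger_gap": finger opening in mm; "finger_force": force on a finger pad.
Only numpy, scipy, OpenCV 4.12 (cv2) and the standard library are available. Lean on these libraries where they do the work, as an engineer would, in place of code of your own. Each camera call takes 0.05 s, during which the arm holds its last target. There are 200 camera calls.

## Working session

There is one attempt and no reset: what is moved stays moved. The work goes in short steps, Python scripts to look and compute and a tool call to move; the robot and the scene stay as the last step left them, time stands still between calls to the robot, and variables do not carry over. Pictures are saved under pics/ and viewed, at most 14 in all, crops included, and the job is handed in when it is done.

Besides the shell and the picture viewer there is one more tool, called after "Call:" as name([rows], argument=value, ...), one row to a line, values as JSON. arm_command: Moves the arm, as the interface text tells. Its arguments: {"type":"object","properties":{"targets":{"type":"array","items":{"type":"array","items":{"type":"number"}}},"grip":{"type":"number"},"newtons":{"type":"number"}},"required":["targets"]}

```bash
mkdir -p pics
python3 - <<'E'
from workcell import observe, eyes, job, r
import cv2,numpy as np
s=observe();print({k:np.round(v,3).tolist() for k,v in s.items()}, r.nose_length)
for n in("top","side"):
    c=eyes.read_camera(n);cv2.imwrite(f"pics/{n}0.png",cv2.resize(c["frame"][:,:,::-1],(800,600),interpolation=cv2.INTER_CUBIC))
    print(n,{k:(np.round(v,4).tolist()) for k,v in c.items() if k!="frame"})
E
```

```text
{'time_s': 0.0, 'q': [1.117, 0.126, -0.041, 1.405, 0.0, 1.571], 'dq': [-0.0, -0.0, -0.001, -0.0, 0.001, 0.001], 'joint_efforts': [-0.002, -43.592, 35.292, 0.017, -0.0, -0.0], 'tcp_pos': [229.988, 471.538, 247.541], 'tool_rot': [-0.707, -3.061, 0.002], 'wrist_force': [-0.394, 0.203, -0.347], 'wrist_torque': [0.027, 0.013, 0.001], 'finger_force': 0.0, 'finger_gap': 85.494} 17.0
top {'vfov': 45.1555, 'cx': 256.7377, 'cy': 185.3674, 'extrinsics': [[-0.0023, 0.9851, -0.172, 312.8937], [-0.9997, 0.0017, 0.023, -89.5086], [0.023, 0.172, 0.9848, 1485.5721], [0.0, 0.0, 0.0, 1.0]]}
side {'vfov': 57.1185, 'cx': 251.5174, 'cy': 186.3327, 'extrinsics': [[0.7159, 0.347, -0.6059, 14.5109], [-0.6981, 0.3405, -0.6299, -672.7528], [-0.0122, 0.8739, 0.486, 475.2156], [0.0, 0.0, 0.0, 1.0]]}
```

View pics/top0.png

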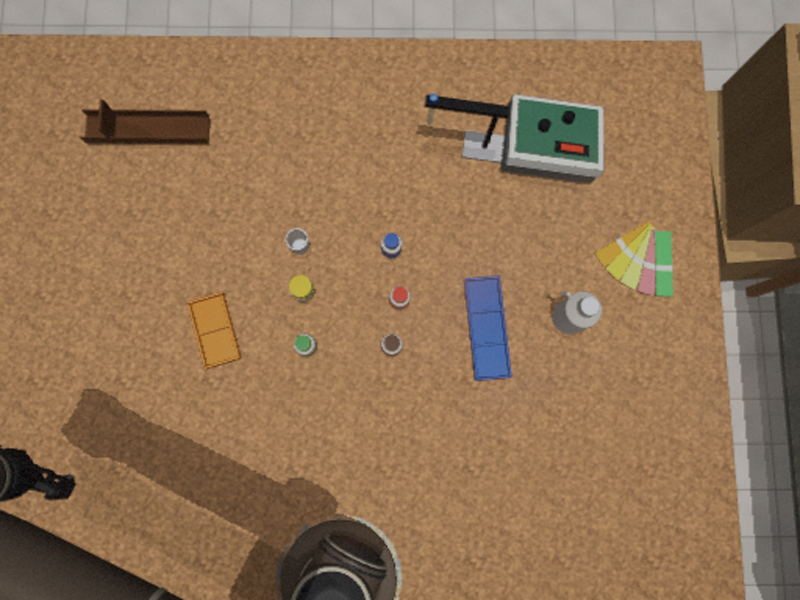

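View pics/side0.png

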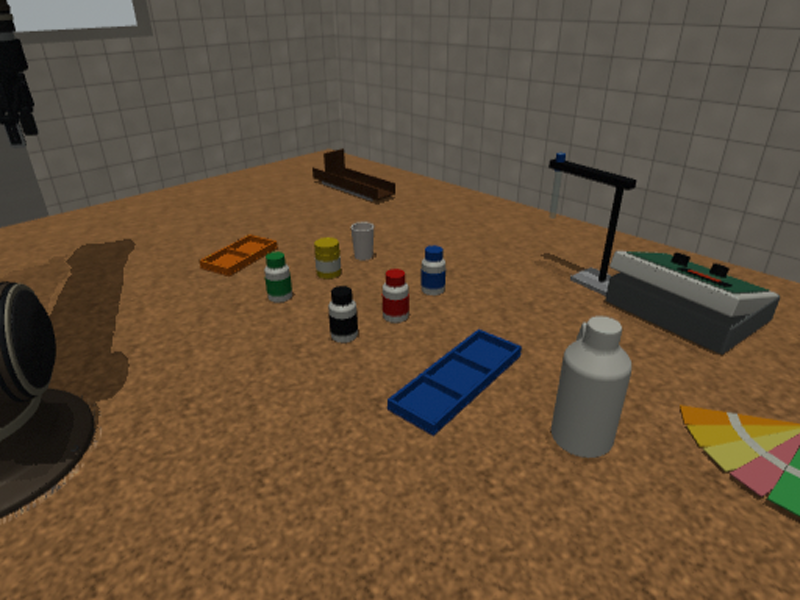

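The top view shows all the stock. Cup (297,240), yellow (301,287), green (304,344), blue (391,243), red (400,297) and black (391,344). The orange tray is at about (214,330) and the blue tray at about (488,328). The side view confirms that all are upright. I'll enlarge both for a closer reading.

Run:
```python
from workcell import eyes
import cv2,numpy as np
for n,(x0,y0,w,h) in dict(top=(115,140,220,110),side=(120,130,220,150)).items():
    f=eyes.read_camera(n)["frame"][y0:y0+h,x0:x0+w,::-1]
    k=3.6
    cv2.imwrite(f"pics/{n}1.png",cv2.resize(f,None,fx=k,fy=k,interpolation=cv2.INTER_CUBIC))
```

```text
(no output)
```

View pics/top1.png

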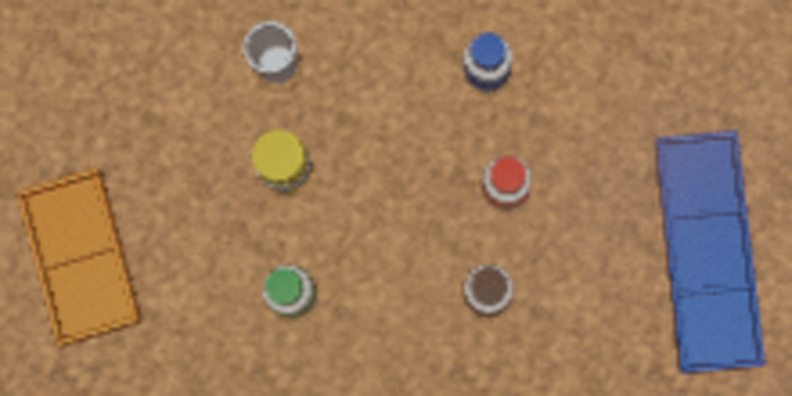

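View pics/side1.png

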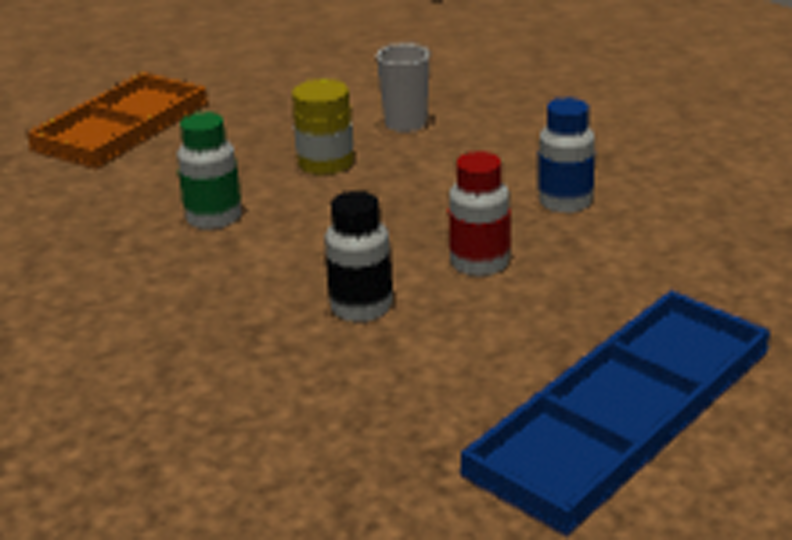

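The top crop gives the cap centres: cup (271,47), yellow (279,155), green (285,286), blue (489,50), red (508,174) and black (489,288), plus both trays' corners. The side crop gives the same points. I'll fit positions from both views and check for lens distortion.

```bash
cat > fit.py <<'E'
from workcell import eyes
import cv2,numpy as np,json
from scipy.optimize import least_squares
names=["cup","yellow","green","blue","red","black"]; H=[65,65,80,80,80,80]
px={"top":[(271,47),(279,155),(285,286),(489,50),(508,174),(489,288),(100,170),(20,192),(60,343),(139,321),(737,131),(657,139),(682,372),(763,366)],
"side":[(403,53),(321,91),(203,119),(568,107),(479,161),(355,202),(206,93),(147,75),(30,137),(95,157),(768,332),(675,293),(462,458),(567,520)]}
off={"top":(115,140),"side":(120,130)}
cam={n:eyes.read_camera(n) for n in px}
def proj(n,P,k):
    c=cam[n];T=np.linalg.inv(c["extrinsics"]);p=P@T[:3,:3].T+T[:3,3]
    p=p*[1,-1,-1];h=c["frame"].shape[0]
    f=h/2/np.tan(np.radians(c["vfov"])/2)
    K=np.array([[f,0,c["cx"]],[0,f,c["cy"]],[0,0,1]])
    return cv2.projectPoints(p.reshape(-1,1,3),np.zeros(3),np.zeros(3),K,np.array([k,0,0,0.]))[0][:,0]
obs={n:(np.array(px[n])+.5)/3.6-.5+off[n] for n in px}
def pts(v):
    P=[[*v[2*i:2*i+2],H[i]] for i in range(6)]
    for (x,y,a),L in((v[12:15],143),(v[15:18],212)):
        for sx,sy in((1,-1),(1,1),(-1,1),(-1,-1)):
            u,w=sx*L/2,sy*37
            P.append([x+u*np.cos(a)-w*np.sin(a),y+u*np.sin(a)+w*np.cos(a),18])
    return np.array(P,float)
def res(v,): return np.concatenate([(proj(n,pts(v),v[18+j])-obs[n]) for j,n in enumerate(px)]).ravel()
v0=np.r_[np.tile([450,0],6),450,200,.0,450,-200,0,0,0]
s=least_squares(res,v0,loss="soft_l1");v=s.x
for i,n in enumerate(names):print(n,v[2*i:2*i+2].round(1))
print("orange",v[12:15].round(3),"blue",v[15:18].round(3),"k",v[18:].round(3))
print(res(v).reshape(-1,2).round(1).tolist())
for (x,y,a),C in((v[12:15],(-34.5,34.5)),(v[15:18],(-69,0,69))):
    for c in C: print(c,round(x+c*np.cos(a),1),round(y+c*np.sin(a),1))
E
python3 fit.py
```

```text
cup [665.5  88.8]
yellow [569.2  79. ]
green [454.2  70.6]
blue [ 659.5 -103.3]
red [ 550.7 -119.6]
black [ 453.7 -103.7]
orange [4.85619e+02 2.59730e+02 2.88000e-01] blue [ 4.90638e+02 -3.03313e+02  9.20000e-02] k [-0.103 -0.118]
[[-0.2, -0.0], [0.0, -0.0], [-0.3, -0.2], [0.1, -0.0], [0.1, -0.2], [0.2, -0.5], [0.2, -0.3], [0.4, -0.1], [0.0, 0.7], [0.5, 0.3], [0.8, 0.2], [0.5, 0.0], [0.8, 0.7], [1.3, 0.1], [0.1, 0.4], [-0.0, 0.0], [0.1, 0.8], [-0.1, -0.1], [-0.1, 0.1], [-0.4, 0.2], [0.2, -1.2], [-0.6, -0.3], [0.2, -0.8], [-0.3, -1.3], [0.5, -0.2], [-1.2, -0.6], [-0.7, -1.2], [0.1, -2.0]]
-34.5 452.5 249.9
34.5 518.7 269.5
-69 421.9 -309.7
0 490.6 -303.3
69 559.3 -296.9
```

Residuals are about 1 px with mild barrel distortion, so the positions are good to a few mm. First I'll turn the tool towards yaw 0 and check the wrist's sense.

Call:
arm_command([
  [0,0,0,0.14],
  [0,0,0,0.14],
  [0,0,0,0.14],
  [0,0,0,0.14],
  [0,0,0,0.14],
  [0,0,0,0.14],
  [0,0,0,0.14],
  [0,0,0,0.14],
  [0,0,0,0.14],
  [0,0,0,0.14],
], grip=100, newtons=30)

```text
time_s: 1.3
tcp_pos: [230.1, 471.8, 248.2]
tool_rot: [2.518, 1.879, -0.0]
wrist_force: [0.5, -0.9, 0.2]
finger_gap: 85.0
finger_force: 0.0
```

```bash
cat > st.py <<'E'
import sys,numpy as np
from workcell import observe
from scipy.spatial.transform import Rotation as R
s=observe();p=np.array(s["tcp_pos"]);M=R.from_rotvec(s["tool_rot"]).as_matrix()
print("t",s["time_s"],"tcp",p.round(1),"yaw",np.arctan2(M[1,0],M[0,0]).round(3),"tilt",M[:,2].round(3),"q",np.round(s["q"],2),"gap",round(s["finger_gap"],1))
if len(sys.argv)>1: print("shift cm",((np.array(sys.argv[1:4],float)-p)@M/10).round(2))
E
python3 st.py
```

```text
t 1.3 tcp [230.1 471.8 248.2] yaw 1.282 tilt [-0. -0. -1.] q [ 1.12  0.13 -0.04  1.41 -0.    2.98] gap 85.0
```

Call:
arm_command([
  [0,0,0,-0.145],
  [0,0,0,-0.145],
  [0,0,0,-0.145],
  [0,0,0,-0.145],
  [0,0,0,-0.145],
  [0,0,0,-0.145],
  [0,0,0,-0.145],
  [0,0,0,-0.145],
  [0,0,0,-0.145],
  [0,0,0,-0.145],
])

```text
time_s: 2.3
tcp_pos: [230.1, 471.8, 248.2]
tool_rot: [-0.621, -3.08, 0.0]
wrist_force: [0.2, 0.8, -0.9]
finger_gap: 85.3
finger_force: 0.0
```

Call:
arm_command([
  [0,0,0,-0.137],
  [0,0,0,-0.137],
  [0,0,0,-0.136],
  [0,0,0,0],
  [-4,-4,0,0],
  [-4,-4,0,0],
  [-4,-4,0,0],
  [-4,-4,0,0],
  [-4,-4,0,0],
  [-4,-4,0,0],
])

```text
time_s: 3.3
tcp_pos: [444.7, 259.4, 248.5]
tool_rot: [-0.004, 3.141, 0.001]
wrist_force: [0.7, 0.4, 0.7]
finger_gap: 85.6
finger_force: 0.0
```

```bash
python3 st.py 569 79 150
```

```text
t 3.3 tcp [444.7 259.4 248.5] yaw -3.139 tilt [ 0.  0. -1.] q [ 0.53  0.11 -0.06  1.4   0.    0.53] gap 85.6
shift cm [-12.38 -18.07   9.85]
```

The reading looks like it lags the command of about (470,232). I'll plan from the commanded pose and let it settle.

Call:
arm_command([
  [-2,-3,2,0],
  [-2,-3,2,0],
  [-2,-3,2,0],
  [-2,-3,2,0],
  [-1.9,-3.3,1.8,0],
  [0,0,0,0],
  [0,0,0,0],
  [0,0,0,0],
  [0,0,0,0],
  [0,0,0,0],
])

```text
time_s: 4.3
tcp_pos: [543.5, 109.7, 151.1]
tool_rot: [-0.011, 3.14, 0.001]
wrist_force: [-0.2, 0.0, 0.4]
finger_gap: 85.2
finger_force: 0.0
```

```bash
python3 st.py 569 79 38
python3 - <<'E'
from workcell import eyes
import cv2
a=eyes.read_camera("top")["frame"][140:250,115:335,::-1];b=eyes.read_camera("side")["frame"][100:240,120:340,::-1]
import numpy as np
cv2.imwrite("pics/a.png",cv2.resize(np.vstack([a,b]),None,fx=2.4,fy=2.4,interpolation=cv2.INTER_CUBIC))
E
```

```text
t 4.3 tcp [543.5 109.7 151.1] yaw -3.134 tilt [ 0.001  0.    -1.   ] q [ 0.2   0.2  -0.17  1.2   0.    0.19] gap 85.2
shift cm [-2.51 -3.09 11.31]
```

View pics/a.png

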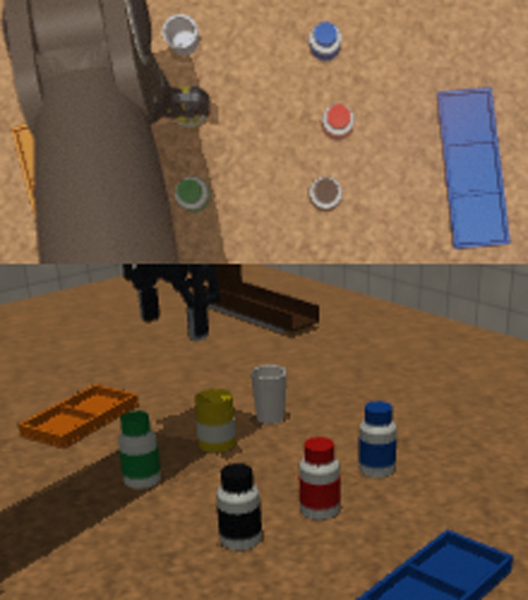

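The picture shows the gripper short of the jar by about 3 cm, matching the measured TCP. I'll correct from measured poses and descend.

Call:
arm_command([
  [-1.3,-1.6,0,-0.007],
  [-1.2,-1.5,0,0],
  [0,0,2,0],
  [0,0,2,0],
  [0,0,2,0],
  [0,0,2,0],
  [0,0,2,0],
  [0,0,1.3,0],
  [0,0,0,0],
  [0,0,0,0],
])

```text
time_s: 5.4
tcp_pos: [569.1, 77.8, 37.7]
tool_rot: [-0.02, 3.141, -0.0]
wrist_force: [-0.2, -0.6, 0.8]
finger_gap: 85.0
finger_force: 0.0
```

Call:
arm_command([
  [0,0,0,0],
  [0,0,0,0],
  [0,0,0,0],
  [0,0,0,0],
  [0,0,0,0],
  [0,0,0,0],
  [0,0,0,0],
  [0,0,0,0],
  [0,0,0,0],
  [0,0,0,0],
], grip=0, newtons=30)

```text
time_s: 6.4
tcp_pos: [569.4, 78.2, 38.5]
tool_rot: [-0.021, 3.14, 0.001]
wrist_force: [-1.0, 0.1, 5.2]
finger_gap: 44.9
finger_force: 30.7
```

Call:
arm_command([
  [0,0,-2,0],
  [0,0,-2,0],
  [0,0,-2,0],
  [0,1,0,0],
  [1,3.5,0,0],
  [1,3.5,0,0],
  [1,3.5,0,0],
  [1,3.5,0,0],
  [1,3,0,0],
  [0,1,0,0],
])

```text
time_s: 7.4
tcp_pos: [514.3, 270.1, 95.9]
tool_rot: [0.026, -3.14, 0.0]
wrist_force: [0.7, -0.1, -2.4]
finger_gap: 44.8
finger_force: 31.4
```

```bash
python3 st.py 518.7 269.5 44
```

```text
t 7.4 tcp [514.3 270.1  95.9] yaw -3.125 tilt [-0.002 -0.    -1.   ] q [ 0.48  0.27 -0.2   1.1   0.    0.47] gap 44.8
shift cm [-0.45 -0.06  5.19]
```

Call:
arm_command([
  [-0.4,-0.1,0,0.017],
  [0,0,0,0],
  [0,0,1.5,0],
  [0,0,1.2,0],
  [0,0,1,0],
  [0,0,0.8,0],
  [0,0,0.5,0],
  [0,0,0.2,0],
  [0,0,0,0],
  [0,0,0,0],
])

```text
time_s: 8.4
tcp_pos: [520.6, 266.4, 45.7]
tool_rot: [0.006, 3.141, 0.001]
wrist_force: [0.3, -0.1, -0.5]
finger_gap: 45.1
finger_force: 31.4
```

```bash
python3 st.py 518.7 269.5 44;python3 - <<'E'
from workcell import eyes
import cv2
b=eyes.read_camera("side")["frame"][130:190,110:210,::-1]
cv2.imwrite("pics/b.png",cv2.resize(b,None,fx=6,fy=6,interpolation=cv2.INTER_CUBIC))
E
```

```text
t 8.4 tcp [520.6 266.4  45.7] yaw 3.138 tilt [ 0.001  0.    -1.   ] q [ 0.47  0.31 -0.26  1.   -0.    0.48] gap 45.1
shift cm [0.19 0.3  0.17]
```

View pics/b.png

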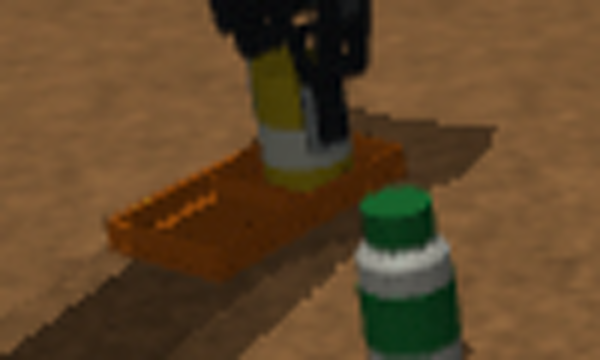

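The jar hangs inside the far orange compartment, clear of the walls. I'll centre it, set it down and open.

Call:
arm_command([
  [0.2,0.3,0,0],
  [0,0,0.1,0],
  [0,0,0.1,0],
  [0,0,0,0],
  [0,0,0,0],
  [0,0,0,0],
  [0,0,0,0],
  [0,0,0,0],
  [0,0,0,0],
  [0,0,0,0],
])

```text
time_s: 9.45
tcp_pos: [518.4, 269.5, 43.5]
tool_rot: [0.006, 3.141, 0.001]
wrist_force: [-2.2, 1.4, 2.9]
finger_gap: 45.0
finger_force: 31.8
```

Call:
arm_command([
  [0,0,0,0],
  [0,0,0,0],
  [0,0,0,0],
  [0,0,0,0],
  [0,0,-1,0],
  [0,0,-2,0],
  [0,0,-2,0],
  [0,0,-2,0],
  [0,0,-3,0],
  [0,0,-2,0],
], grip=100)

```text
time_s: 10.45
tcp_pos: [518.8, 269.4, 166.2]
tool_rot: [0.006, 3.139, 0.002]
wrist_force: [0.6, 0.7, 1.1]
finger_gap: 85.3
finger_force: 0.0
```

```bash
python3 st.py 453.7 -103.7 160
```

```text
t 10.45 tcp [518.8 269.4 166.2] yaw 3.138 tilt [ 0.002  0.001 -1.   ] q [ 0.48  0.25 -0.07  1.25 -0.    0.48] gap 85.3
shift cm [  6.37 -37.34   0.56]
```

Call:
arm_command([
  [0.3,-2,0,0],
  [0.7,-4,0,0],
  [0.7,-4,0,0],
  [0.7,-4,0,0],
  [0.7,-4,0,0],
  [0.7,-4,0,0],
  [0.7,-4,0,0],
  [0.7,-4,0,0],
  [0.7,-4,0,0],
  [0.5,-3.3,0,0],
])

```text
time_s: 11.45
tcp_pos: [451.1, -105.8, 162.9]
tool_rot: [-0.008, -3.141, 0.001]
wrist_force: [1.0, -0.7, 0.8]
finger_gap: 85.6
finger_force: 0.0
```

```bash
python3 st.py 453.7 -103.7 40
```

```text
t 11.45 tcp [ 451.1 -105.8  162.9] yaw 3.136 tilt [-0.001 -0.    -1.   ] q [-0.23  0.02 -0.34  1.21 -0.   -0.22] gap 85.6
shift cm [-0.27  0.21 12.29]
```

Call:
arm_command([
  [-0.2,0.2,1,0],
  [0,0,2,0],
  [0,0,2,0],
  [0,0,2,0],
  [0,0,2,0],
  [0,0,2,0],
  [0,0,1,0],
  [0,0,0.3,0],
  [0,0,0,0],
  [0,0,0,0],
])

```text
time_s: 12.45
tcp_pos: [455.4, -101.6, 41.1]
tool_rot: [0.006, 3.14, -0.0]
wrist_force: [1.0, -1.5, 0.3]
finger_gap: 85.6
finger_force: 0.0
```

Call:
arm_command([
  [0,0,0,0],
  [0,0,0,0],
  [0,0,0,0],
  [0,0,0,0],
  [0,0,0,0],
  [0,0,0,0],
  [0,0,0,0],
  [0,0,0,0],
  [0,0,0,0],
  [0,0,0,0],
], grip=0)

```text
time_s: 13.45
tcp_pos: [455.3, -101.6, 40.9]
tool_rot: [0.006, 3.141, -0.0]
wrist_force: [-1.7, 0.4, 5.7]
finger_gap: 40.9
finger_force: 30.4
```

Call:
arm_command([
  [0,0,-1,0],
  [0,0,-2,0],
  [0,0,-2,0],
  [0,0,-2,0],
  [0,0,-2,0],
  [0,0,-2,0],
  [0,0,-1,0],
  [0,1,0,0],
  [0,2,0,0],
  [0,3,0,0],
])

```text
time_s: 14.45
tcp_pos: [454.6, -41.0, 159.2]
tool_rot: [-0.009, -3.14, -0.0]
wrist_force: [-0.4, 0.7, -1.3]
finger_gap: 41.2
finger_force: 30.6
```

```bash
python3 st.py 452.5 249.9 150
```

```text
t 14.45 tcp [454.6 -41.  159.2] yaw 3.136 tilt [-0.002  0.    -1.   ] q [-0.09  0.01 -0.36  1.2   0.   -0.08] gap 41.2
shift cm [ 0.38 29.09  0.92]
```

Call:
arm_command([
  [0,3.5,0,0],
  [0,4,0,0],
  [0,4,0,0],
  [0,4,0,0],
  [0,4,0,0],
  [0,4,0,0],
  [0,3,0,0],
  [0.2,2.1,0,0],
  [0,0.5,0,0],
  [0,0,0,0],
])

```text
time_s: 15.45
tcp_pos: [453.4, 250.1, 159.2]
tool_rot: [-0.003, -3.14, 0.002]
wrist_force: [1.2, -0.6, -1.3]
finger_gap: 41.4
finger_force: 30.7
```

```bash
python3 st.py 452.5 249.9 46
```

```text
t 15.45 tcp [453.4 250.1 159.2] yaw 3.14 tilt [-0.002 -0.001 -1.   ] q [ 0.5   0.13 -0.23  1.21 -0.    0.51] gap 41.4
shift cm [ 7.000e-02 -1.000e-02  1.132e+01]
```

Call:
arm_command([
  [0.1,0,1,0],
  [0,0,2,0],
  [0,0,2,0],
  [0,0,2,0],
  [0,0,1.5,0],
  [0,0,1,0],
  [0,0,0.8,0],
  [0,0,0.4,0],
  [0,0,0,0],
  [0,0,0,0],
])

```text
time_s: 16.45
tcp_pos: [453.6, 249.6, 53.8]
tool_rot: [0.006, 3.141, 0.001]
wrist_force: [-0.0, -0.3, -0.3]
finger_gap: 41.4
finger_force: 30.7
```

```bash
python3 st.py 452.5 249.9 46
```

```text
t 16.45 tcp [453.6 249.6  53.8] yaw 3.138 tilt [ 0.001  0.    -1.   ] q [ 0.5   0.19 -0.4   0.98  0.    0.51] gap 41.4
shift cm [0.11 0.03 0.78]
```

Call:
arm_command([
  [0,0,0.4,0],
  [0,0,0.2,0],
  [0,0,0.1,0],
  [0,0,0.1,0],
  [0,0,0,0],
  [0,0,0,0],
  [0,0,0,0],
  [0,0,0,0],
  [0,0,0,0],
  [0,0,0,0],
])

```text
time_s: 17.45
tcp_pos: [453.3, 249.5, 45.9]
tool_rot: [0.006, 3.141, 0.0]
wrist_force: [-2.2, -1.5, 4.9]
finger_gap: 41.3
finger_force: 31.1
```

Call:
arm_command([
  [0,0,0,0],
  [0,0,0,0],
  [0,0,0,0],
  [0,0,0,0],
  [0,0,-1,0],
  [0,0,-2,0],
  [0,0,-2,0],
  [0,0,-2,0],
  [0,0,-3,0],
  [0,0,-2,0],
], grip=100)

```text
time_s: 18.45
tcp_pos: [453.7, 249.7, 168.0]
tool_rot: [0.006, 3.14, 0.002]
wrist_force: [0.7, 0.5, 0.5]
finger_gap: 85.3
finger_force: 0.0
```

```bash
python3 st.py 454.2 70.6 160
```

```text
t 18.45 tcp [453.7 249.7 168. ] yaw 3.138 tilt [ 0.002  0.001 -1.   ] q [ 0.5   0.12 -0.22  1.23  0.    0.51] gap 85.3
shift cm [ -0.12 -17.91   0.78]
```

Call:
arm_command([
  [0,-3,0,0],
  [0,-4,0,0],
  [0,-4,0,0],
  [0,-4,0,0],
  [0,-2.4,0,0],
  [0,-0.5,0,0],
  [0,0,1.5,0],
  [0,0,1.5,0],
  [0,0,1,0],
  [0,0,0,0],
])

```text
time_s: 19.45
tcp_pos: [451.8, 71.0, 124.3]
tool_rot: [-0.005, -3.139, 0.0]
wrist_force: [0.6, 0.2, 0.2]
finger_gap: 85.2
finger_force: 0.0
```

```bash
python3 st.py 454.2 70.6 40
```

```text
t 19.45 tcp [451.8  71.  124.3] yaw 3.139 tilt [-0.002 -0.    -1.   ] q [ 0.16  0.03 -0.42  1.13  0.    0.16] gap 85.2
shift cm [-0.26 -0.04  8.42]
```

Call:
arm_command([
  [-0.2,0,1,0],
  [0,0,2,0],
  [0,0,2,0],
  [0,0,2,0],
  [0,0,1,0],
  [0,0,0.3,0],
  [0,0,0,0],
  [0,0,0,0],
  [0,0,0,0],
  [0,0,0,0],
])

```text
time_s: 20.45
tcp_pos: [455.1, 70.6, 43.0]
tool_rot: [0.006, 3.14, 0.0]
wrist_force: [-0.2, 0.4, 0.2]
finger_gap: 85.4
finger_force: 0.0
```

Call:
arm_command([
  [0,0,0,0],
  [0,0,0,0],
  [0,0,0,0],
  [0,0,0,0],
  [0,0,0,0],
  [0,0,0,0],
  [0,0,0,0],
  [0,0,0,0],
  [0,0,0,0],
  [0,0,0,0],
], grip=0)

```text
time_s: 21.45
tcp_pos: [454.8, 70.6, 42.6]
tool_rot: [0.006, 3.141, 0.0]
wrist_force: [-1.3, -0.2, 5.0]
finger_gap: 41.0
finger_force: 30.9
```

Call:
arm_command([
  [0,0,-1,0],
  [0,0,-2,0],
  [0,0,-2,0],
  [0,0,-2,0],
  [0,-2,-2,0],
  [0,-3,-2,0],
  [0,-4,-1,0],
  [0,-4,0,0],
  [0,-4,0,0],
  [0,-4,0,0],
])

```text
time_s: 22.45
tcp_pos: [453.4, -141.0, 162.7]
tool_rot: [0.006, 3.141, -0.0]
wrist_force: [0.5, -0.4, -1.8]
finger_gap: 40.8
finger_force: 30.7
```

```bash
python3 st.py 421.9 -309.7 150
```

```text
t 22.45 tcp [ 453.4 -141.   162.7] yaw 3.138 tilt [ 0. -0. -1.] q [-0.3   0.05 -0.32  1.21  0.   -0.3 ] gap 40.8
shift cm [  3.09 -16.88   1.27]
```

Placed TCP height for green is about 47.6.

Call:
arm_command([
  [0.6,-4,0,0],
  [0.8,-4,0,0],
  [0.8,-4,0,0],
  [0.6,-3,0,0],
  [0.3,-1.5,0,0],
  [0,-0.4,0,0],
  [0,0,1.5,0],
  [0,0,2,0],
  [0,0,1.5,0],
  [0,0,0,0],
])

```text
time_s: 23.45
tcp_pos: [421.3, -306.2, 110.3]
tool_rot: [-0.004, -3.138, -0.005]
wrist_force: [-1.5, 0.3, -0.8]
finger_gap: 41.0
finger_force: 30.7
```

```bash
python3 st.py 421.9 -309.7 48
```

```text
t 23.45 tcp [ 421.3 -306.2  110.3] yaw 3.139 tilt [-0.003  0.003 -1.   ] q [-0.63  0.16 -0.31  1.11  0.   -0.63] gap 41.0
shift cm [-0.08 -0.36  6.22]
```

Call:
arm_command([
  [0,-0.3,0.8,0],
  [0,0,1.5,0],
  [0,0,1.2,0],
  [0,0,1,0],
  [0,0,0.6,0],
  [0,0,0.4,0],
  [0,0,0.2,0],
  [0,0,0,0],
  [0,0,0,0],
  [0,0,0,0],
])

```text
time_s: 24.45
tcp_pos: [422.4, -311.5, 55.7]
tool_rot: [0.006, 3.141, -0.001]
wrist_force: [0.1, -0.2, -0.8]
finger_gap: 41.4
finger_force: 30.7
```

```bash
python3 st.py 421.9 -309.7 48;python3 - <<'E'
from workcell import eyes
import cv2
b=eyes.read_camera("side")["frame"][190:290,220:360,::-1]
cv2.imwrite("pics/c.png",cv2.resize(b,None,fx=5,fy=5,interpolation=cv2.INTER_CUBIC))
E
```

```text
t 24.45 tcp [ 422.4 -311.5   55.7] yaw 3.138 tilt [ 0.001 -0.    -1.   ] q [-0.64  0.2  -0.39  0.99 -0.   -0.63] gap 41.4
shift cm [0.05 0.18 0.77]
```

View pics/c.png

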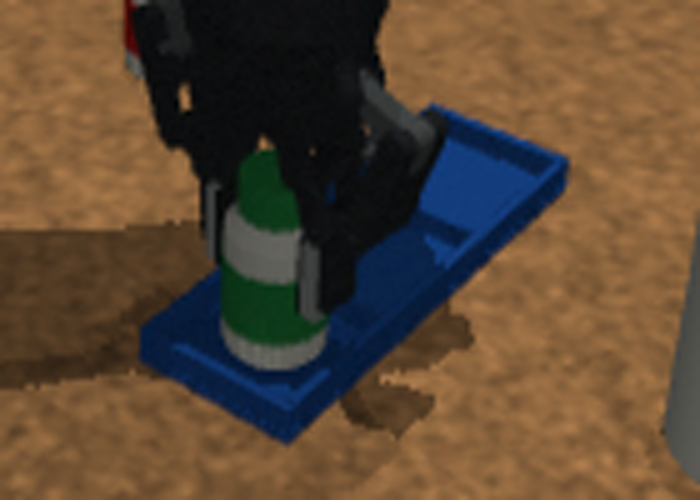

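The green bottle hangs just above the near blue compartment's floor with its base at about (275,355), inside the walls. I'll set it down.

Call:
arm_command([
  [0,0.2,0.4,0],
  [0,0,0.2,0],
  [0,0,0.1,0],
  [0,0,0.1,0],
  [0,0,0,0],
  [0,0,0,0],
  [0,0,0,0],
  [0,0,0,0],
  [0,0,0,0],
  [0,0,0,0],
])

```text
time_s: 25.5
tcp_pos: [422.1, -309.2, 47.6]
tool_rot: [0.006, 3.142, 0.0]
wrist_force: [-2.2, 2.8, 4.8]
finger_gap: 41.4
finger_force: 31.3
```

Call:
arm_command([
  [0,0,0,0],
  [0,0,0,0],
  [0,0,0,0],
  [0,0,0,0],
  [0,0,-1,0],
  [0,0,-2,0],
  [0,0,-2,0],
  [0,0,-2,0],
  [0,0,-3,0],
  [0,0,-2,0],
], grip=100)

```text
time_s: 26.5
tcp_pos: [422.5, -309.7, 170.0]
tool_rot: [0.006, 3.14, -0.002]
wrist_force: [-0.9, 0.1, 0.5]
finger_gap: 85.4
finger_force: 0.0
```

```bash
python3 st.py 550.7 -119.6 160
```

```text
t 26.5 tcp [ 422.5 -309.7  170. ] yaw 3.138 tilt [ 0.002 -0.001 -1.   ] q [-0.63  0.13 -0.2   1.23 -0.   -0.63] gap 85.4
shift cm [-12.74  19.06   1.  ]
```

Call:
arm_command([
  [-1.5,2.2,0,0],
  [-2.2,3.3,0,0],
  [-2.2,3.3,0,0],
  [-2.2,3.3,0,0],
  [-2.2,3.3,0,0],
  [-1.6,2.5,0,0],
  [-0.8,1.2,0,0],
  [0,0,1.5,0],
  [0,0,2,0],
  [0,0,0,0],
])

```text
time_s: 27.5
tcp_pos: [548.3, -118.8, 130.3]
tool_rot: [-0.006, -3.138, -0.001]
wrist_force: [0.1, 0.9, -1.0]
finger_gap: 85.5
finger_force: 0.0
```

```bash
python3 st.py 550.7 -119.6 41
```

```text
t 27.5 tcp [ 548.3 -118.8  130.3] yaw 3.138 tilt [-0.004  0.001 -1.   ] q [-0.21  0.22 -0.18  1.17 -0.   -0.21] gap 85.5
shift cm [-0.27 -0.09  8.93]
```

Call:
arm_command([
  [-0.2,-0.1,1,0],
  [0,0,2,0],
  [0,0,2,0],
  [0,0,2,0],
  [0,0,1,0],
  [0,0,0.8,0],
  [0,0,0,0],
  [0,0,0,0],
  [0,0,0,0],
  [0,0,0,0],
])

```text
time_s: 28.5
tcp_pos: [552.4, -120.0, 45.1]
tool_rot: [0.006, 3.14, -0.001]
wrist_force: [-0.4, -0.4, -0.3]
finger_gap: 85.4
finger_force: 0.0
```

Call:
arm_command([
  [0,0,0,0],
  [0,0,0,0],
  [0,0,0,0],
  [0,0,0,0],
  [0,0,0,0],
  [0,0,0,0],
  [0,0,0,0],
  [0,0,0,0],
  [0,0,0,0],
  [0,0,0,0],
], grip=0)

```text
time_s: 29.5
tcp_pos: [552.1, -119.8, 44.6]
tool_rot: [0.006, 3.141, 0.0]
wrist_force: [0.1, -0.2, 5.4]
finger_gap: 41.1
finger_force: 30.9
```

Call:
arm_command([
  [0,0,-1,0],
  [0,0,-2,0],
  [0,0,-2,0],
  [0,0,-1,0],
  [0,-2,0,0],
  [0,-4,0,0],
  [0,-4,0,0],
  [0,-4,0,0],
  [0,-3,0,0],
  [0,0,0,0],
])

```text
time_s: 30.5
tcp_pos: [550.7, -293.3, 103.5]
tool_rot: [-0.013, -3.141, 0.001]
wrist_force: [0.3, 0.5, -1.3]
finger_gap: 41.2
finger_force: 30.8
```

```bash
python3 st.py 559.3 -296.9 46
```

```text
t 30.5 tcp [ 550.7 -293.3  103.5] yaw 3.134 tilt [-0.001 -0.001 -1.   ] q [-0.49  0.35 -0.08  1.15 -0.   -0.48] gap 41.2
shift cm [-0.87 -0.34  5.75]
```

Call:
arm_command([
  [-0.5,-0.2,0,0],
  [-0.4,0,0.5,0],
  [0,0,1.5,0],
  [0,0,1.2,0],
  [0,0,1,0],
  [0,0,0.5,0],
  [0,0,0,0],
  [0,0,0,0],
  [0,0,0,0],
  [0,0,0,0],
])

```text
time_s: 31.5
tcp_pos: [560.5, -292.1, 58.0]
tool_rot: [0.006, 3.141, -0.001]
wrist_force: [0.1, -0.1, -0.8]
finger_gap: 41.1
finger_force: 30.8
```

```bash
python3 st.py 559.3 -296.9 50
```

```text
t 31.5 tcp [ 560.5 -292.1   58. ] yaw 3.138 tilt [ 0.001 -0.001 -1.   ] q [-0.48  0.38 -0.13  1.06 -0.   -0.48] gap 41.1
shift cm [ 0.12 -0.48  0.8 ]
```

Call:
arm_command([
  [0.1,-0.5,0,0],
  [0,0,0.3,0],
  [0,0,0.3,0],
  [0,0,0.2,0],
  [0,0,0,0],
  [0,0,0,0],
  [0,0,0,0],
  [0,0,0,0],
  [0,0,0,0],
  [0,0,0,0],
])

```text
time_s: 32.5
tcp_pos: [559.2, -297.0, 49.7]
tool_rot: [0.006, 3.141, -0.0]
wrist_force: [-3.1, 0.6, 5.4]
finger_gap: 41.3
finger_force: 31.2
```

Call:
arm_command([
  [0,0,0,0],
  [0,0,0,0],
  [0,0,0,0],
  [0,0,0,0],
  [0,0,-1,0],
  [0,0,-2,0],
  [0,0,-2,0],
  [0,0,-2,0],
  [0,0,-3,0],
  [0,0,-2,0],
], grip=100)

```text
time_s: 33.5
tcp_pos: [559.6, -297.1, 172.2]
tool_rot: [0.006, 3.139, -0.002]
wrist_force: [0.1, 1.1, 0.1]
finger_gap: 85.0
finger_force: 0.0
```

```bash
python3 st.py 665.5 88.8 170
```

```text
t 33.5 tcp [ 559.6 -297.1  172.2] yaw 3.138 tilt [ 0.002 -0.001 -1.   ] q [-0.49  0.34  0.06  1.29  0.   -0.48] gap 85.0
shift cm [-10.44  38.63   0.2 ]
```

Call:
arm_command([
  [-0.5,2,0,0],
  [-1.1,4,0,0],
  [-1.1,4,0,0],
  [-1.1,4,0,0],
  [-1.1,4,0,0],
  [-1.1,4,0,0],
  [-1.1,4,0,0],
  [-1.1,4,0,0],
  [-1.1,4,0,0],
  [-0.8,3,0,0],
])

```text
time_s: 34.5
tcp_pos: [662.0, 75.3, 170.1]
tool_rot: [0.004, 3.141, 0.001]
wrist_force: [0.7, -0.2, -0.4]
finger_gap: 85.1
finger_force: 0.0
```

```bash
python3 st.py 665.5 88.8 39
```

```text
t 34.5 tcp [662.   75.3 170.1] yaw 3.139 tilt [ 0.001  0.    -1.   ] q [0.11 0.4  0.15 1.32 0.   0.12] gap 85.1
shift cm [-0.33  1.35 13.11]
```

Call:
arm_command([
  [-0.2,1,0,0],
  [0,0,1,0],
  [0,0,2,0],
  [0,0,2,0],
  [0,0,2,0],
  [0,0,1.5,0],
  [0,0,0.5,0],
  [0,0,0,0],
  [0,0,0,0],
  [0,0,0,0],
])

```text
time_s: 35.5
tcp_pos: [664.2, 82.4, 80.5]
tool_rot: [0.007, 3.14, 0.0]
wrist_force: [0.7, -0.6, 0.1]
finger_gap: 85.5
finger_force: 0.0
```

```bash
python3 st.py 665.5 88.8 39
```

```text
t 35.5 tcp [664.2  82.4  80.5] yaw 3.137 tilt [ 0.002  0.    -1.   ] q [ 0.12  0.44  0.    1.14 -0.    0.13] gap 85.5
shift cm [-0.12  0.64  4.15]
```

Call:
arm_command([
  [-0.1,0.6,0,0],
  [0,0,1,0],
  [0,0,1.5,0],
  [0,0,1.2,0],
  [0,0,0.4,0],
  [0,0,0,0],
  [0,0,0,0],
  [0,0,0,0],
  [0,0,0,0],
  [0,0,0,0],
])

```text
time_s: 36.5
tcp_pos: [664.9, 88.7, 38.8]
tool_rot: [0.006, 3.141, 0.0]
wrist_force: [0.5, -0.3, -0.4]
finger_gap: 85.4
finger_force: 0.0
```

Call:
arm_command([
  [0,0,0,0],
  [0,0,0,0],
  [0,0,0,0],
  [0,0,0,0],
  [0,0,0,0],
  [0,0,0,0],
  [0,0,0,0],
  [0,0,0,0],
  [0,0,0,0],
  [0,0,0,0],
], grip=0)

```text
time_s: 37.5
tcp_pos: [664.8, 88.8, 38.5]
tool_rot: [0.006, 3.141, 0.0]
wrist_force: [0.2, 0.1, 3.8]
finger_gap: 43.4
finger_force: 30.3
```

Call:
arm_command([
  [0,0,-1,0],
  [0,0,-2,0],
  [0,0,-2,0],
  [0,0,-2,0],
  [0,0,-2,0],
  [0,0,-2,0],
  [0,0,-1,0],
  [0,0,0,0],
  [0,0,0,0],
  [0,0,0,0],
])

```text
time_s: 38.5
tcp_pos: [664.0, 88.6, 156.8]
tool_rot: [-0.006, -3.139, 0.0]
wrist_force: [0.1, -0.3, -1.0]
finger_gap: 43.4
finger_force: 30.6
```

```bash
python3 st.py 490.6 -303.3 150;python3 - <<'E'
from workcell import eyes
import cv2
b=eyes.read_camera("side")["frame"][70:190,160:320,::-1]
cv2.imwrite("pics/d.png",cv2.resize(b,None,fx=4,fy=4,interpolation=cv2.INTER_CUBIC))
E
```

```text
t 38.5 tcp [664.   88.6 156.8] yaw 3.138 tilt [-0.002 -0.    -1.   ] q [ 0.13  0.42  0.14  1.3  -0.    0.14] gap 43.4
shift cm [ 17.19 -39.26   0.73]
```

View pics/d.png

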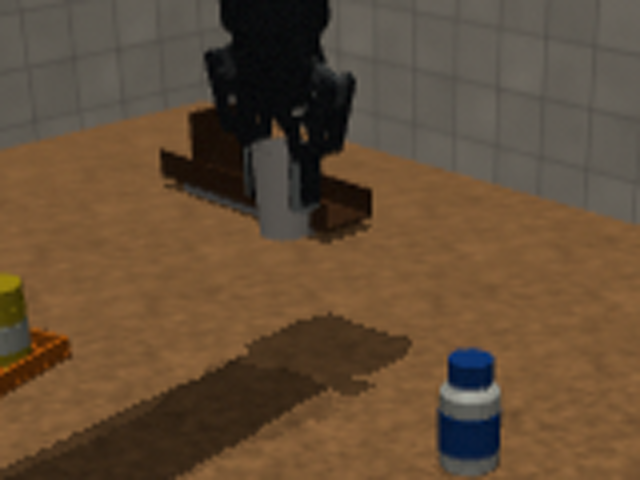

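The cup is held upright at (283,190) and the blue-capped bottle is undisturbed. Now I'll carry the cup to the middle blue compartment.

Call:
arm_command([
  [1,-2,0,0],
  [1.6,-3.7,0,0],
  [1.6,-3.7,0,0],
  [1.6,-3.7,0,0],
  [1.6,-3.7,0,0],
  [1.6,-3.7,0,0],
  [1.6,-3.7,0,0],
  [1.6,-3.7,0,0],
  [1.6,-3.7,0,0],
  [1.6,-3.7,0,0],
])

```text
time_s: 39.55
tcp_pos: [508.1, -264.9, 157.5]
tool_rot: [-0.006, -3.141, -0.001]
wrist_force: [0.9, 0.2, -0.6]
finger_gap: 43.0
finger_force: 30.7
```

Call:
arm_command([
  [1.2,-3,0,0],
  [0.6,-1,0,0],
  [0,0,0,0],
  [0,0,0,0],
  [0,0,0,0],
  [0,0,0,0],
  [0,0,0,0],
  [0,0,0,0],
  [0,0,0,0],
  [0,0,0,0],
])

```text
time_s: 40.55
tcp_pos: [491.2, -303.5, 158.3]
tool_rot: [0.006, 3.142, -0.0]
wrist_force: [-0.2, 0.1, -1.6]
finger_gap: 43.2
finger_force: 30.7
```

```bash
python3 st.py 490.6 -303.3 44
```

```text
t 40.55 tcp [ 491.2 -303.5  158.3] yaw 3.138 tilt [ 0. -0. -1.] q [-0.55  0.24 -0.1   1.23 -0.   -0.55] gap 43.2
shift cm [ 0.06  0.02 11.43]
```

Call:
arm_command([
  [0,0,1,0],
  [0,0,2,0],
  [0,0,2,0],
  [0,0,2,0],
  [0,0,1.5,0],
  [0,0,1,0],
  [0,0,0.6,0],
  [0,0,0,0],
  [0,0,0,0],
  [0,0,0,0],
])

```text
time_s: 41.55
tcp_pos: [491.7, -303.9, 58.2]
tool_rot: [0.006, 3.14, -0.001]
wrist_force: [0.1, 0.8, -1.2]
finger_gap: 43.0
finger_force: 30.7
```

```bash
python3 st.py 490.6 -303.3 44
```

```text
t 41.55 tcp [ 491.7 -303.9   58.2] yaw 3.138 tilt [ 0.001 -0.001 -1.   ] q [-0.55  0.29 -0.26  1.02  0.   -0.55] gap 43.0
shift cm [0.11 0.06 1.42]
```

Call:
arm_command([
  [0.1,0,0.5,0],
  [0,0,0.5,0],
  [0,0,0.3,0],
  [0,0,0.1,0],
  [0,0,0,0],
  [0,0,0,0],
  [0,0,0,0],
  [0,0,0,0],
  [0,0,0,0],
  [0,0,0,0],
])

```text
time_s: 42.55
tcp_pos: [490.3, -303.5, 43.5]
tool_rot: [0.006, 3.141, 0.0]
wrist_force: [-1.1, 2.2, 4.9]
finger_gap: 43.1
finger_force: 30.8
```

Call:
arm_command([
  [0,0,0,0],
  [0,0,0,0],
  [0,0,0,0],
  [0,0,0,0],
  [0,0,-1,0],
  [0,0,-2,0],
  [0,0,-2,0],
  [0,0,-3,0],
  [0,0,-4,0],
  [0,0,-4,0],
], grip=100)

```text
time_s: 43.55
tcp_pos: [489.8, -303.4, 205.2]
tool_rot: [-0.006, -3.141, -0.0]
wrist_force: [0.5, -0.5, 0.7]
finger_gap: 85.5
finger_force: 0.0
```

Call:
arm_command([
  [0,2,0,0],
  [0,4,0,0],
  [0,4,0,0],
  [0,4,0,0],
  [0,4,0,0],
  [0,3,0,0],
  [0,0,0,0],
  [0,0,0,0],
  [0,0,0,0],
  [0,0,0,0],
])

```text
time_s: 44.55
tcp_pos: [491.0, -94.5, 203.4]
tool_rot: [0.008, 3.141, -0.0]
wrist_force: [-0.3, -0.0, 0.1]
finger_gap: 85.7
finger_force: 0.0
```

Run:
```python
from workcell import eyes
import cv2,numpy as np
a=eyes.read_camera("top")["frame"][140:250,115:335,::-1];b=eyes.read_camera("side")["frame"][130:280,120:340,::-1]
cv2.imwrite("pics/e.png",cv2.resize(np.vstack([a,b]),None,fx=2.3,fy=2.3,interpolation=cv2.INTER_CUBIC))
```

```text
(no output)
```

View pics/e.png

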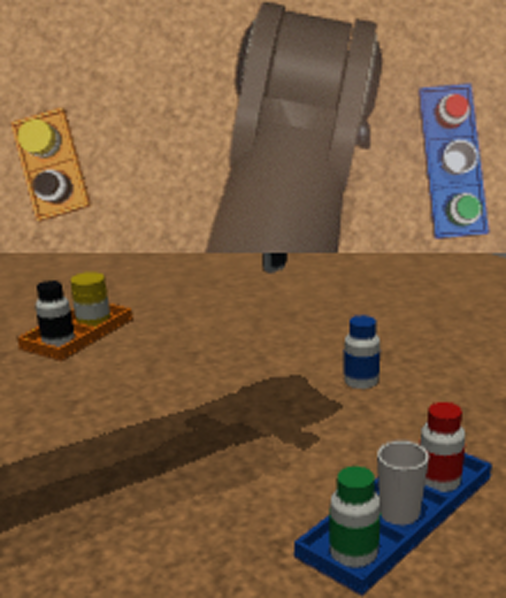

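All five stand upright in their own compartments: red, cup and green in the blue tray, yellow and black in the orange. The blue-capped bottle at (362,352) hasn't moved. I'm handing in.

```bash
python3 -c "
from workcell import job
print(job.close_job())"
```

```text
the job is handed in; nothing more can be done
None
```

Both kits are made up and the job is handed in at about 45 s of the 128 s; the last pictures show all five items upright in their own compartments of the right trays, but the hand-in returned no verdict.

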